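Fit the idler sleeves and hold the belt tensioner back

TASK

Get this belt drive ready for its belt: slip the three loose bronze sleeves fully down onto the bare pins of the idler blocks, the short sleeve in the row of short pins and the two long ones in the row of long pins. Then push the sprung tensioner arm back at its upright paddle, well past the pawl's click, and finish while still holding it back there so that I can slip the belt on; it springs forward if you let go. Leave the other things on the bench where they are.

Things in the scene. Friction and masses are not known exactly. Their poses are not given: they have to be found in the camera images.
- short_bush: loose bronze sleeve, outside diameter 28, bore 16, 24 long, starts standing on end on the bench; origin at the centre of its lower end, z along its axis
- long_bush_a: loose bronze sleeve, outside diameter 28, bore 16, 40 long, starts standing on end on the bench; origin at the centre of its lower end, z along its axis
- long_bush_b: loose bronze sleeve, outside diameter 28, bore 16, 40 long, starts standing on end on the bench; origin at the centre of its lower end, z along its axis; the same as the other long one
- short_block: short-pin idler block, fixed aluminium bar 56 x 124 x 12 high with a row of two upright pins 20 tall at its own y = +32 and -32. The y = -32 pin already wears a short sleeve (28 x 24, part of the block); the other is bare. Origin at the centre of its underside, y along the row. It may stand nearer or farther than the long-pin block
- long_block: long-pin idler block, same fixed bar, with a row of two bare upright pins standing 36 out of it, at its own y = +32 and -32; origin at the centre of its underside, y along the row
- short_pin (a point): foot of a bare pin on the short-pin idler block (pin axis is z, at the level of the block's top face, 12 above the bench): pin diameter 11, stands 20 above the block, its top 3 tapered
- long_pin_a (a point): foot of a bare pin on the long-pin idler block (pin axis is z, at the level of the block's top face, 12 above the bench): pin diameter 11, stands 36 above the block, its top 3 tapered
- long_pin_b (a point): foot of a bare pin on the long-pin idler block (pin axis is z, at the level of the block's top face, 12 above the bench): pin diameter 11, stands 36 above the block, its top 3 tapered; either long sleeve may go on either long pin
- drive: tensioner unit: fixed aluminium plate 250 x 160 x 10 high; drive pulley (diameter 56, up to 48 high) at its own (80, 46), arm pivot at its own (30, 0); origin at the centre of its underside. The arm reaches from the pivot to the plate's own -x end; in the plate's frame the paddle's bearing from the pivot is pi - 0.32 + joint value, so it swings towards the plate's own -y
- pivot (a point): centre of the tensioner arm's upright hinge, on top of the plate (10 above the bench). The arm's steel bar is 16 wide, its top 29 above the bench, with a black roller (diameter 28, up to 53 high) 50 from the pivot; hinge hub diameter 30, up to 50 high
- tensioner (a joint): angle of the tensioner arm, rad: 0 = at rest, grows as it is pushed back (anticlockwise from above), hard stop at 0.70. Return spring about 0.28 N m at 0 to 0.84 N m at 0.70; from 0.24 to 0.41 a tooth on its tail rides over the sprung pawl slider (up to about 0.2 N m more); the click is over at 0.41. Nothing locks: let go, it springs back to 0
- paddle (a point): upright flat steel paddle at the tensioner arm's end, turning with it: 36 along the arm (own x, pointing to the pivot), 8 thick (own y), from 14 to 70 above the bench, centre 110 from the pivot; this point is its centre, 42 above the bench. Pushed on its own +y face towards its own -y; that takes 3 to 8 N
- bearing: bystander: flat steel ring bearing, diameter 30, 10 high, lying among the sleeves; origin at the centre of its underside
- grease: bystander: small white jar with a black cap, diameter 30, 34 high, standing among the sleeves; origin at the centre of its underside
- wrench: bystander: spanner 150 long lying at the left of the bench; origin under its middle
- screwdriver: bystander: screwdriver 170 long lying on the far side of the bench; origin under its middle
- pulley: bystander: loose aluminium pulley, diameter 60, 32 high, on the far side; origin at the centre of its underside
- bolt: bystander: steel bolt standing on its head, diameter 18, 35 high, among the sleeves; origin at the centre of its underside

How it is judged:
On the way, in this order (a step that is already met when the one before it is completed fails the run):
1. all three sleeves stand fully down on pins of their own row and are let go (horizontal distance between short_bush and short_pin below 0.006 m and z of short_bush in the frame of short_pin below 0.004 m and angle between each of short_bush, long_bush_a, long_bush_b's own z axis and vertical below 0.15 rad and linear speed of each of short_bush, long_bush_a, long_bush_b below 0.03 m/s and ((horizontal distance between long_bush_a and long_pin_a below 0.006 m and z of long_bush_a in the frame of long_pin_a below 0.004 m) or (horizontal distance between long_bush_a and long_pin_b below 0.006 m and z of long_bush_a in the frame of long_pin_b below 0.004 m)) and ((horizontal distance between long_bush_b and long_pin_a below 0.006 m and z of long_bush_b in the frame of long_pin_a below 0.004 m) or (horizontal distance between long_bush_b and long_pin_b below 0.006 m and z of long_bush_b in the frame of long_pin_b below 0.004 m)) and contact force between the fingers and short_bush below 0.2 N and contact force between the fingers and long_bush_a below 0.2 N and contact force between the fingers and long_bush_b below 0.2 N), for 0.2 s.
2. the tensioner arm is pushed back past the click (value of joint tensioner above 0.45 rad), for 0.1 s.
At the end, for the whole second after the job is handed in: Short sleeve on the bare short pin, a long sleeve on each long pin: within 6 mm of the axis, lower end within 4 mm of the block, upright within 0.15 rad, still, let go; tensioner beyond 0.45 rad with the robot pressing it with over 1.5 N, all through the last second (all of step 1 and value of joint tensioner above 0.45 rad and contact force between any of the fingers, the arm and tensioner above 1.5 N); the arm keeps its last pose, push and grip.
It fails at once if a bystander (bearing, jar, spanner, screwdriver, loose pulley, bolt) is moved more than 30 mm (distance of any of bearing, grease, wrench, screwdriver, pulley, bolt from where it was at the start of the episode above 0.03 m).
It also fails if it takes over 72 s, if anything falls off the work surface, if the arm or the gripper's body presses on something with over 40 N, if the wrist force passes 120 N, or if a joint passes its speed limit or range.

ROBOT

A 6-joint arm with a two-finger parallel gripper is mounted at the origin on the work surface. World frame = base frame: x ahead of the robot, y to its left, z up, the work surface at z = 0. Lengths are in m, angles in rad, forces in N, time in s.
With the tool pointing down it reaches from about 0.425 to 0.95 m from the base axis. Payload 14.7 kg.
Tool frame: the origin (TCP) lies at the very end of the fingers, on their centre line; the grasp point (between the pads) lies 19 mm behind it (env.grip_point_offset is the distance from the TCP to the grasp point, in m); y points along the fingers, x is the direction in which the jaws open and shut, and the axes are right-handed (so a half turn about y gives the same grasp; the last joint's range is limited). The gripper opens to 85 mm and grips with 20 to 120 N. Pads are 22 mm wide; open, the fingers measure 114 mm over their backs; the gripper's body (76 mm by 85 mm) begins 54 mm behind the grasp point. The pads swing forward as they close: fully open they stand 13 mm farther back than shut.
Start: joints at [1.11, 0.48, 1.596, -0, 1.065, -0.047], TCP at [0.261, 0.595, 0.231] pointing down, gripper open.
Joint ranges: [-2.75, 2.75], [-0.82, 2.05], [0.23, 2.67], [-1.56, 4.7], [0.09, 2.69], [-2.92, 2.92]. Speed limits (rad/s): [1.89, 1.89, 2.39, 3.01, 3.01, 3.01].

INTERFACE

Orientations are given as a rotation vector (axis times angle).
In Python, from bench import env, viewer, ticket, finder gives the robot as it stands.
- The arm moves only by the shell command python3 -m crank 'ROWS' [FORCE]. ROWS is JSON, a list of rows, each a list of 7 numbers: the shift along the tool's x, y, z in m, then the turn, a rotation vector about the tool's x, y, z in degrees, then the opening, from 0 (shut) to 1 (fully open). In form: [[dx, dy, dz, wx, wy, wz, grip], ...]. A call has 1 to 10 rows; each row is the pose to reach, as a shift and turn from the pose commanded when the call began, along the tool's axes at that moment; what a row does not reach only later rows make up. A row lasts 1/12 s, in which the tool goes at most 41.7 mm and 7.16 degrees, less where a joint would pass 70% of its speed; a pose out of reach is approached as far as the arm can. A call with a gripper value outside its range is refused whole. The fingers move at their own pace and stop on an object; FORCE is the grip in N (left out, the last holds). Time passes only in rows, so rows that repeat a pose let the fingers close. It gives the time, the measured TCP pose, the force and the opening at its end, in the units of the state.
- env.observe(): the state, without advancing time (a new reading comes with each control period).
- viewer.get_image(name): name is "side" or "top"; returns a dict with "image" (400x640x3 uint8, red, green, blue), "fx", "fy", "cx", "cy" (pixels), "xyz" and "rotation" of the camera in the world. Camera axes: x right, y down, z forward; pixel columns grow to the right and rows downward; lengths in m; the calibration is good to about 2 mm. A picture is of the moment at which its call begins. There is no depth.
- ticket.sign_off(): hands the job in, once; it reports no verdict.
Trained networks look in a picture, given as the dict that the camera call returned (one of the last four; its "shot" number tells which), for a name from the list of things; names that differ only in an ending like _2 or _b are one class to them, and where a whole thing is asked for, a point or a joint stands for the part that bears it (a point fixed in the world has none). Each returns a list of dicts, best first, with "p" (0 to 1); they miss things now and then, are a little off and sometimes report something else, mostly with a low value. They report only what shows in the picture. A call takes as long as a camera call.
- finder.recognise(picture, label): "centre" ([x, y, z] in m, in world coordinates, good to about 4 mm: the middle of the surface that is visible of it).
- finder.landmark_of(picture, label): "centre" ([x, y, z] in m, in world coordinates, good to about 4 mm: a listed point, or the origin of a listed thing).
The state is a dict: "t": time; "q": joint angles; "joint_vel": joint speeds; "tau": joint torques, N m; "position": TCP position; "tcp_rot": TCP orientation; "ft_force": force on the tool from outside, world axes, zero at the start; "ft_torque": the same for the moment, N m; "gripper_width": finger opening in m.
Only numpy, scipy, OpenCV 4.12 (cv2) and the standard library are available. Lean on these libraries where they do the work, as an engineer would, in place of code of your own. Each camera call takes 0.05 s, during which the arm holds its last target.

## Working session

There is one attempt and no reset: what is moved stays moved. The work goes in short steps, Python scripts to look and compute and a shell command to move; the robot and the scene stay as the last step left them, time stands still between calls to the robot, and variables do not carry over. Pictures are saved under pics/ and viewed, and the job is handed in when it is done.

```bash
ls; mkdir -p pics; cat > h.py <<'E'
import numpy as np, cv2
from scipy.spatial.transform import Rotation as R
from bench import env, viewer, ticket, finder
def shot(n,f):
    p=viewer.get_image(n); cv2.imwrite('pics/'+f,p['image'][:,:,::-1]); return p
E
python3 - <<'E'
from h import *
s=env.observe(); print(s['t'],s['position'],s['tcp_rot'],s['gripper_width'])
print(R.from_rotvec(s['tcp_rot']).as_matrix().round(3))
for n in('top','side'):
    p=shot(n,n+'0.png'); print(n,p['xyz'],p['fx'],np.round(p['rotation'],3).tolist())
    for l in ['short_bush','long_bush_a','short_block','long_block','short_pin','long_pin_a','drive','pivot','paddle','bearing','grease','bolt','pulley','wrench','screwdriver']:
        print(l,[(round(d['p'],2),np.round(d['centre'],3).tolist()) for d in finder.landmark_of(p,l)][:4])
print(env.observe()['t'])
E
```

```text
pics
0.0 [0.26114288 0.59478423 0.23067411] [-1.3776193  -0.89840954  0.90013995] 0.08570556279922878
[[ 0.402 -0.001 -0.916]
 [ 0.916 -0.001  0.402]
 [-0.001 -1.     0.   ]]
top [0.41604631 0.0362491  1.36546977] 457.3491508548929 [-2.113, 2.164, -0.15]
short_bush [(0.38, [0.656, 0.055, 0.001])]
long_bush_a [(0.43, [0.57, -0.042, -0.004]), (0.39, [0.461, 0.051, 0.0])]
short_block [(0.88, [0.594, 0.265, -0.0])]
long_block [(0.74, [0.475, 0.253, -0.003])]
short_pin [(0.73, [0.602, 0.3, 0.017]), (0.32, [0.596, 0.262, -0.001])]
long_pin_a [(0.9, [0.479, 0.224, 0.014]), (0.66, [0.473, 0.282, 0.013])]
drive [(0.68, [0.578, -0.291, -0.002])]
pivot [(0.6, [0.606, -0.291, 0.01])]
paddle [(0.83, [0.518, -0.23, 0.041])]
bearing [(0.6, [0.457, -0.033, -0.004]), (0.45, [0.479, 0.224, 0.01])]
grease [(0.43, [0.553, 0.044, -0.001])]
bolt [(0.49, [0.654, -0.044, -0.002])]
pulley [(0.65, [0.763, 0.015, -0.005])]
wrench [(0.75, [0.551, 0.396, -0.002])]
screwdriver [(0.84, [0.765, 0.168, 0.002]), (0.52, [0.482, 0.224, 0.01])]
side [0.54800348 0.8772795  0.7847682 ] 441.4155251174717 [-0.133, 2.838, -1.271]
short_bush [(0.59, [0.655, 0.051, 0.003])]
long_bush_a [(0.63, [0.57, -0.039, 0.0]), (0.53, [0.465, 0.048, -0.002])]
short_block [(0.9, [0.597, 0.266, -0.003])]
long_block [(0.56, [0.474, 0.254, -0.001])]
short_pin [(0.88, [0.604, 0.293, 0.014])]
long_pin_a [(0.85, [0.478, 0.218, 0.015]), (0.63, [0.556, 0.047, -0.002]), (0.61, [0.467, 0.286, 0.008]), (0.2, [0.577, -0.292, -0.001])]
drive [(0.75, [0.576, -0.29, -0.002])]
pivot [(0.69, [0.607, -0.301, 0.011]), (0.48, [0.603, 0.291, 0.013])]
paddle [(0.93, [0.516, -0.231, 0.038])]
bearing [(0.57, [0.458, -0.033, 0.002])]
grease [(0.6, [0.558, 0.042, -0.005])]
bolt [(0.54, [0.654, -0.049, 0.005])]
pulley [(0.69, [0.76, 0.016, 0.001])]
wrench [(0.84, [0.552, 0.394, 0.002]), (0.19, [0.566, -0.041, 0.0])]
screwdriver [(0.63, [0.762, 0.165, 0.003])]
1.6
```

View pics/top0.png

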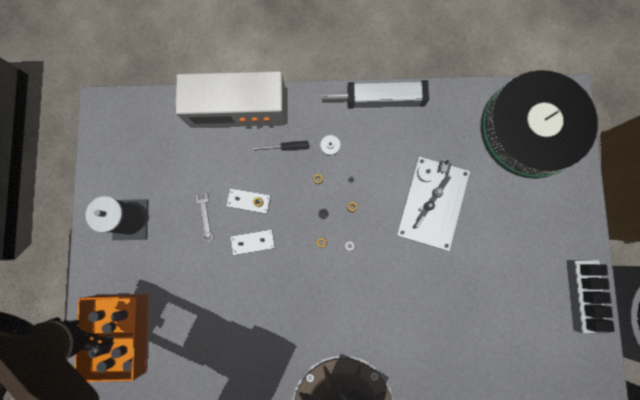

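View pics/side0.png

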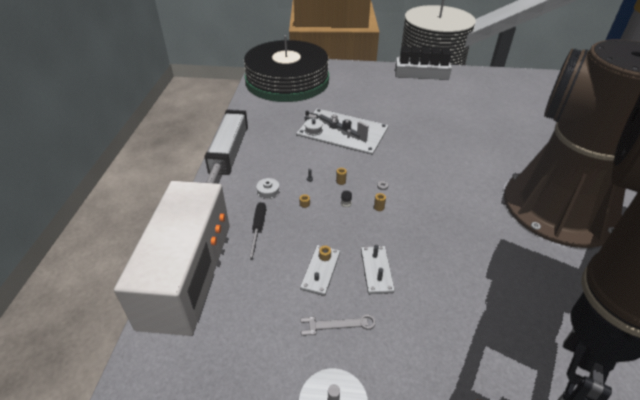

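```bash
cat >> h.py <<'E'
def cam(p):
    Rm=np.array(p['rotation']); Rm=R.from_rotvec(Rm).as_matrix() if Rm.size==3 else Rm
    return Rm,np.array(p['xyz'])
def proj(p,X):
    Rm,c=cam(p); v=(np.atleast_2d(X)-c)@Rm
    return np.c_[p['fx']*v[:,0]/v[:,2]+p['cx'],p['fy']*v[:,1]/v[:,2]+p['cy']]
def back(p,uv,z):
    Rm,c=cam(p); d=Rm@np.array([(uv[0]-p['cx'])/p['fx'],(uv[1]-p['cy'])/p['fy'],1]); return c+d*(z-c[2])/d[2]
def crop(p,f,X,r=25,k=10):
    u,v=proj(p,X)[0]; u0,v0=int(u)-r,int(v)-r; im=p['image'][max(v0,0):v0+2*r,max(u0,0):u0+2*r,::-1]
    cv2.imwrite('pics/'+f,cv2.resize(im,None,fx=k,fy=k,interpolation=cv2.INTER_CUBIC)); print(f,'origin',u0,v0,'scale',k)
E
python3 - <<'E'
from h import *
import pickle
ps=[viewer.get_image(n) for n in('top','side')]
pickle.dump(ps,open('p0.pkl','wb'))
for p,n in zip(ps,('top','side')):
    print(p['cx'],p['cy'])
    crop(p,n+'_bush.png',[.56,.005,.02],30 if n=='top' else 55,10 if n=='top' else 5)
    crop(p,n+'_pins.png',[.535,.26,.02],30 if n=='top' else 55,10 if n=='top' else 5)
a=cv2.imread('pics/top_bush.png');b=cv2.imread('pics/side_bush.png')
E
python3 -c "
import cv2,numpy as np
for n in('top','side'):
  a=[cv2.resize(cv2.imread(f'pics/{n}_{k}.png'),(400,400)) for k in('bush','pins')]
  cv2.imwrite(f'pics/{n}_c.png',np.hstack(a))"
```

```text
320.28573367675085 190.42744209627824
top_bush.png origin 304 179 scale 10
top_pins.png origin 218 190 scale 10
320.6407790400171 190.8018390549457
side_bush.png origin 288 132 scale 5
side_pins.png origin 293 209 scale 5
```

View pics/top_c.png

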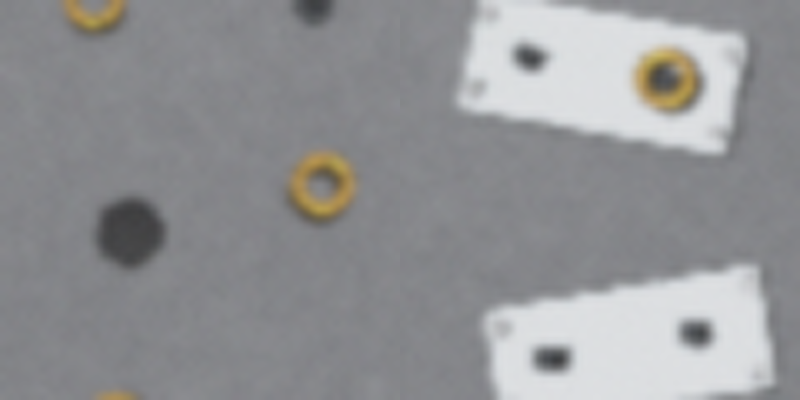

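View pics/side_c.png

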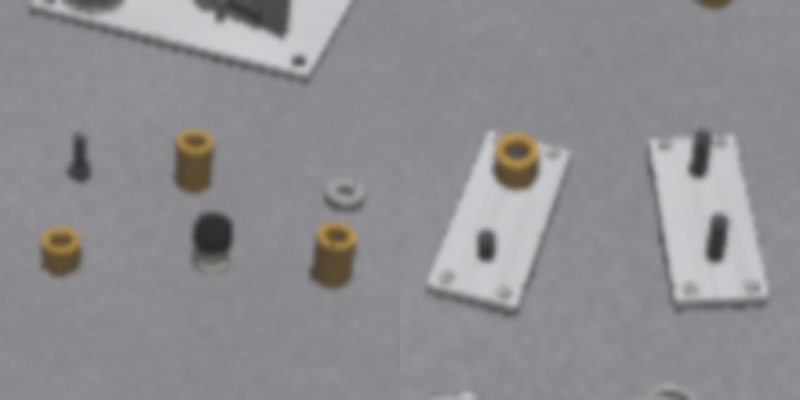

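```bash
cat >> h.py <<'E'
from scipy.optimize import least_squares
def sil(p,x,y,z0,z1,r):
    a=np.linspace(0,2*np.pi,40,endpoint=False)
    P=np.vstack([np.c_[x+r*np.cos(a),y+r*np.sin(a),0*a+z] for z in(z0,z1)])
    h=cv2.convexHull(proj(p,P).astype(np.float32)); m=cv2.moments(h*16)
    return np.array([m['m10']/m['m00'],m['m01']/m['m00']])/16, m['m00']/256
def obs(p,uv,rad,kind):
    im=p['image'].astype(float); V,U=np.mgrid[:im.shape[0],:im.shape[1]]
    near=np.hypot(U-uv[0],V-uv[1])<rad
    if kind=='bronze': w=np.clip((im[...,0]-im[...,2]-12)/35,0,1)
    else: w=np.clip((185-im.mean(2))/110,0,1)
    w=w*near
    return np.array([(w*U).sum(),(w*V).sum()])/w.sum(), w.sum()
def fit(ps,x0,z0,z1,r,kind,verbose=1):
    x=np.array(x0[:2],float)
    for _ in range(4):
        o=[]
        for p in ps:
            c,A=sil(p,*x,z0,z1,r); o.append(obs(p,c,np.sqrt(A/np.pi)*1.35+2.5,kind))
        f=lambda q:np.concatenate([sil(p,*q,z0,z1,r)[0]-oo[0] for p,oo in zip(ps,o)])
        s=least_squares(f,x); x=s.x
    if verbose: print(kind,x.round(4),'res px',s.fun.round(2),'areas',[(round(oo[1],1),round(sil(p,*x,z0,z1,r)[1],1)) for p,oo in zip(ps,o)],
       'single',[least_squares(lambda q:sil(p,*q,z0,z1,r)[0]-oo[0],x).x.round(4).tolist() for p,oo in zip(ps,o)])
    return x
E
python3 - <<'E'
from h import *
import pickle
ps=pickle.load(open('p0.pkl','rb'))
print('short');fit(ps,(.655,.053),0,.024,.014,'bronze')
print('longA');fit(ps,(.570,-.041),0,.04,.014,'bronze')
print('longB');fit(ps,(.463,.05),0,.04,.014,'bronze')
print('worn');fit(ps,(.59,.233),.012,.036,.014,'bronze')
print('sp');fit(ps,(.603,.297),.012,.032,.0055,'dark')
print('lp1');fit(ps,(.478,.221),.012,.048,.0055,'dark')
print('lp2');fit(ps,(.470,.284),.012,.048,.0055,'dark')
E
```

```text
short
bronze [0.6578 0.0537] res px [ 0.15  0.02 -0.03  0.18] areas [(np.float64(63.7), 80.0), (np.float64(108.3), 138.0)] single [[0.6579, 0.0541], [0.6578, 0.053]]
longA
bronze [ 0.5691 -0.0464] res px [ 0.4   0.14 -0.07  0.42] areas [(np.float64(68.9), 86.3), (np.float64(123.3), 170.7)] single [[0.5696, -0.0452], [0.5691, -0.0482]]
longB
bronze [0.4657 0.0474] res px [ 0.45  0.03 -0.1   0.54] areas [(np.float64(66.5), 77.3), (np.float64(141.3), 193.7)] single [[0.4658, 0.0487], [0.4654, 0.0453]]
worn
bronze [0.5906 0.2327] res px [ 0.39  0.01 -0.06  0.24] areas [(np.float64(61.5), 84.2), (np.float64(134.3), 181.6)] single [[0.5907, 0.2339], [0.5906, 0.232]]
sp
dark [0.6024 0.2976] res px [-0.93 -0.12  0.28 -0.71] areas [(np.float64(9.5), 16.5), (np.float64(35.5), 46.6)] single [[0.602, 0.2949], [0.6028, 0.2996]]
lp1
dark [0.4778 0.2184] res px [ 0.46 -0.06  0.05  0.42] areas [(np.float64(10.6), 18.0), (np.float64(87.0), 67.3)] single [[0.4777, 0.2197], [0.4779, 0.2171]]
lp2
dark [0.468  0.2852] res px [-0.87  0.05  0.38 -0.86] areas [(np.float64(12.6), 20.2), (np.float64(60.2), 72.7)] single [[0.468, 0.2827], [0.4688, 0.2875]]
```

```bash
sed -i 's|(185-im.mean(2))/110|(125-im.mean(2))/50|; s|im\[...,2\]-12)/35|im[...,2]-12)/20|' h.py
python3 - <<'E'
from h import *
import pickle
ps=pickle.load(open('p0.pkl','rb'))
a=fit(ps,(.655,.053),0,.024,.014,'bronze')
fit(ps,(.570,-.041),0,.04,.014,'bronze')
fit(ps,(.463,.05),0,.04,.014,'bronze')
w=fit(ps,(.59,.233),.012,.036,.014,'bronze')
sp=fit(ps,(.603,.297),.012,.032,.0055,'dark')
l1=fit(ps,(.478,.221),.012,.048,.0055,'dark')
l2=fit(ps,(.470,.284),.012,.048,.0055,'dark')
print(np.linalg.norm(w-sp),np.linalg.norm(l1-l2))
for p in ps:
  for X in([.603,.296,.02],[.478,.2195,.03],[.469,.284,.03]):
    u=proj(p,X)[0].astype(int); print(u); print(p['image'][u[1]-5:u[1]+7,u[0]-5:u[0]+6].mean(2).astype(int))
E
```

```text
bronze [0.6578 0.0543] res px [ 0.01  0.04 -0.03  0.01] areas [(np.float64(70.2), 80.0), (np.float64(123.0), 138.1)] single [[0.6579, 0.0543], [0.6577, 0.0542]]
bronze [ 0.5694 -0.0455] res px [ 0.06  0.07 -0.09  0.09] areas [(np.float64(76.4), 86.3), (np.float64(149.5), 170.9)] single [[0.5696, -0.0453], [0.5691, -0.0459]]
bronze [0.4658 0.0483] res px [ 0.13 -0.01 -0.02  0.15] areas [(np.float64(73.5), 77.3), (np.float64(170.5), 193.9)] single [[0.4658, 0.0487], [0.4657, 0.0477]]
bronze [0.5906 0.2333] res px [ 0.17 -0.01 -0.02  0.12] areas [(np.float64(68.0), 84.2), (np.float64(154.6), 181.7)] single [[0.5905, 0.2338], [0.5905, 0.2329]]
dark [0.6025 0.2978] res px [-1.03 -0.2   0.19 -0.8 ] areas [(np.float64(4.2), 16.5), (np.float64(22.9), 46.6)] single [[0.6018, 0.2947], [0.6027, 0.2999]]
dark [0.4779 0.2214] res px [-0.67 -0.1   0.12 -0.73] areas [(np.float64(4.4), 18.1), (np.float64(43.2), 67.6)] single [[0.4776, 0.2195], [0.4782, 0.2236]]
dark [0.4683 0.2854] res px [-1.08 -0.15  0.2  -1.  ] areas [(np.float64(6.1), 20.2), (np.float64(42.5), 72.7)] single [[0.4678, 0.2822], [0
[... 2804 characters left out ...]
7  63  54  60 109 172 195 199]
 [200 189 142  86  57  55  66 115 176 195 198]
 [201 186 133  78  55  55  72 126 179 195 198]]
[379 272]
[[195 195 196 197 189 169 160 162 177 191 195]
 [196 194 195 191 167 130 116 119 141 176 191]
 [197 194 194 185 143 100  86  88 108 154 184]
 [196 195 194 182 129  83  77  79  97 148 182]
 [197 194 193 178 120  74  69  70  96 150 183]
 [197 195 190 166 109  65  60  61  99 160 187]
 [197 196 187 155  99  60  53  59 101 166 190]
 [198 196 183 143  90  58  55  61 106 169 191]
 [197 196 181 131  78  55  54  64 112 171 191]
 [198 197 181 125  71  53  53  71 123 176 193]
 [197 196 177 119  67  54  55  81 140 182 194]
 [198 195 171 112  63  54  56  89 150 185 194]]
```

```bash
cat > blk.py <<'E'
from h import *
import pickle
ps=pickle.load(open('p0.pkl','rb'))
def top(q):  # x,y,yaw -> top-face corners
    c,s=np.cos(q[2]),np.sin(q[2]); P=np.array([[28,62],[28,-62],[-28,-62],[-28,62]])/1e3
    return np.c_[q[0]+P@[c,-s],q[1]+P@[s,c],np.full(4,.012)]
def ren(p,q,u0,v0,w,h,k=8):
    m=np.zeros((h*k,w*k),np.uint8); pts=(proj(p,top(q))-[u0-.5,v0-.5])*k-.5
    cv2.fillPoly(m,[np.round(pts*16).astype(np.int32)],255,shift=4)
    return cv2.GaussianBlur(cv2.resize(m,(w,h),interpolation=cv2.INTER_AREA).astype(float)/255,(0,0),.8)
for name,q0 in(('short',[.5965,.265,.19]),('long',[.473,.252,-.14])):
    for sel in([0,1],[0],[1]):
        def f(q):
            r=[]
            for i in sel:
                p=ps[i]; uv=proj(p,top(q0)); u0,v0=np.floor(uv.min(0)).astype(int)-5; w,h=np.ceil(np.ptp(uv,axis=0)).astype(int)+11
                im=p['image'][v0:v0+h,u0:u0+w].astype(float).mean(2); hi=220 if i==0 else 198; lo=138
                o=np.clip((im-lo)/(hi-lo),0,1)
                m=ren(p,q,u0,v0,w,h); mk=np.abs(ren(p,q0,u0,v0,w,h)-.0)
                # only near border: ignore interior
                full=ren(p,q,u0,v0,w,h); inner=cv2.erode((full>.95).astype(np.uint8),np.ones((5,5)))
                d=(o-m)*(1-inner)*1.0
                r.append(np.clip(d,-.5,.5).ravel())
            return np.concatenate(r)
        from scipy.optimize import minimize
        s=minimize(lambda q:(f(np.array(q))**2).sum(),q0,method='Nelder-Mead',options=dict(initial_simplex=np.array([q0,np.add(q0,[.004,0,0]),np.add(q0,[0,.004,0]),np.add(q0,[0,0,.05])]),xatol=1e-5,fatol=1e-4))
        q=s.x;d=np.array([-np.sin(q[2]),np.cos(q[2])])*.032
        print(name,sel,q.round(4),round(s.fun,3),'+',(q[:2]+d).round(4),'-',(q[:2]-d).round(4))
E
python3 blk.py
```

```text
short [0, 1] [ 0.5967  0.2656 -0.2053] 54.755 + [0.6032 0.2969] - [0.5902 0.2343]
short [0] [ 0.5961  0.2652 -0.1964] 14.309 + [0.6023 0.2965] - [0.5898 0.2338]
short [1] [ 0.5972  0.2667 -0.1967] 38.397 + [0.6035 0.2981] - [0.5909 0.2353]
long [0, 1] [0.4727 0.2534 0.142 ] 50.292 + [0.4682 0.285 ] - [0.4772 0.2217]
long [0] [0.4729 0.2523 0.146 ] 12.784 + [0.4682 0.284 ] - [0.4775 0.2207]
long [1] [0.4729 0.2538 0.1517] 33.773 + [0.4681 0.2854] - [0.4778 0.2222]
```

```bash
python3 -m crank '[[-0.419,0.11,-0.408,0,66.2,0,0.6],[-0.419,0.11,-0.408,0,66.2,0,0.6],[-0.419,0.11,-0.408,0,66.2,0,0.6],[-0.419,0.11,-0.408,0,66.2,0,0.6],[-0.419,0.11,-0.408,0,66.2,0,0.6],[-0.419,0.11,-0.408,0,66.2,0,0.6],[-0.419,0.11,-0.408,0,66.2,0,0.6],[-0.419,0.11,-0.408,0,66.2,0,0.6],[-0.419,0.11,-0.408,0,66.2,0,0.6],[-0.419,0.11,-0.408,0,66.2,0,0.6]]' 40
cat >> h.py <<'E'
def to(x,y,z,yaw=0):
    s=env.observe(); M=R.from_rotvec(s['tcp_rot']).as_matrix()
    T=np.array([[np.cos(yaw),0,-np.sin(yaw)],[np.sin(yaw),0,np.cos(yaw)],[0,-1,0]])
    print('t',round(s['t'],2),'at',s['position'].round(4) if hasattr(s['position'],'round') else s['position'],'shift',(M.T@(np.array([x,y,z])-s['position'])).round(4),'turn',np.degrees(R.from_matrix(M.T@T).as_rotvec()).round(2),'f',np.round(s['ft_force'],1),'w',round(s['gripper_width'],4))
E
python3 -c "
from h import *
to(.466,.048,.12)"
```

```text
t: 2.53
position: [0.4053, 0.2099, 0.1542]
tcp_rot: [-1.57, 0.004, -0.005]
ft_force: [1.5, 0.2, -0.2]
gripper_width: 0.0513
t 2.53 at [0.4053 0.2099 0.1542] shift [ 0.0616  0.0342 -0.1616] turn [-0.02 -0.36  0.04] f [ 1.5  0.2 -0.2] w 0.0513
```

```bash
python3 -m crank '[[0.0616,0.034,-0.1616,0,-0.4,0,0.6],[0.0616,0.034,-0.1616,0,-0.4,0,0.6],[0.0616,0.034,-0.1616,0,-0.4,0,0.6],[0.0616,0.034,-0.1616,0,-0.4,0,0.6],[0.0616,0.034,-0.1616,0,-0.4,0,0.6],[0.0616,0.034,-0.1616,0,-0.4,0,0.6],[0.0616,0.034,-0.1616,0,-0.4,0,0.6]]'
python3 -c "
from h import *
to(.466,.048,.012)"
```

```text
t: 3.12
position: [0.4668, 0.0497, 0.1202]
tcp_rot: [-1.571, -0.005, 0.005]
ft_force: [0.8, -0.2, 0.5]
gripper_width: 0.0512
t 3.12 at [0.4668 0.0497 0.1202] shift [-0.0008  0.1082 -0.0017] turn [-0.    0.37 -0.02] f [ 0.8 -0.2  0.5] w 0.0512
```

```bash
python3 -m crank '[[0,0.035,-0.001,0,0,0,0.6],[0,0.07,-0.001,0,0,0,0.6],[0,0.095,-0.001,0,0,0,0.6],[0,0.107,-0.001,0,0,0,0.6],[0,0.108,-0.001,0,0,0,0.6]]'
python3 -c "
from h import *
to(.466,.048,.012)
p=shot('side','s1.png');crop(p,'s1c.png',[.466,.048,.04],25,16)"
```

```text
t: 3.53
position: [0.465, 0.0505, 0.0104]
tcp_rot: [-1.571, -0.005, 0.011]
ft_force: [-0.4, -0.1, 0.6]
gripper_width: 0.051
t 3.53 at [0.465  0.0505 0.0104] shift [ 0.001  -0.0016 -0.0025] turn [ 0.    0.59 -0.21] f [-0.4 -0.1  0.6] w 0.051
s1c.png origin 355 170 scale 16
```

View pics/s1c.png

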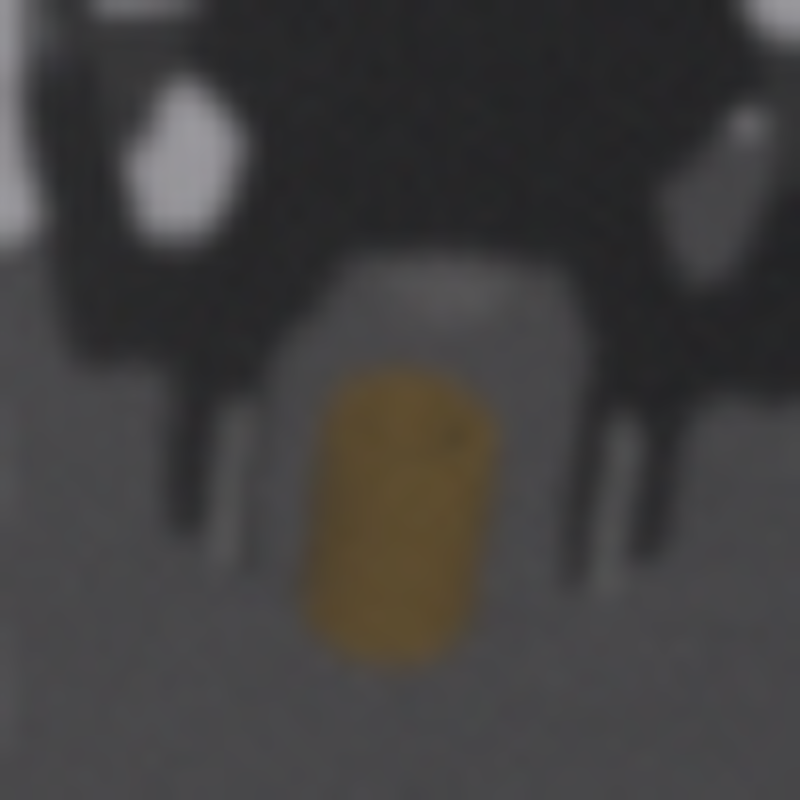

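```bash
python3 -m crank '[[0.001,0,-0.0025,0,0.5,0,0.6],[0.001,0,-0.0025,0,0.5,0,0.6],[0.001,0,-0.0025,0,0.5,0,0],[0.001,0,-0.0025,0,0.5,0,0],[0.001,0,-0.0025,0,0.5,0,0],[0.001,0,-0.0025,0,0.5,0,0]]' 40
python3 -c "
from h import *
to(.466,.048,.075)"
```

```text
t: 4.08
position: [0.4685, 0.0467, 0.0133]
tcp_rot: [-1.571, -0.001, -0.002]
ft_force: [-1.7, 1.0, 13.1]
gripper_width: 0.0261
t 4.08 at [0.4685 0.0467 0.0133] shift [-0.0024 -0.0617  0.0013] turn [-0.01 -0.01  0.1 ] f [-1.7  1.  13.1] w 0.0261
```

```bash
python3 -m crank '[[0,-0.03,0,0,0,0,0],[0,-0.07,0,0,0,0,0],[0,-0.07,0,0,0,0,0],[0,-0.07,0,0,0,0,0]]'
python3 -c "
from h import *
s=env.observe()
ps=[shot(n,n+'2.png') for n in('top','side')]
z=s['position'][2]-.013
fit(ps[1:],s['position'],z,z+.04,.014,'bronze')
to(.4777,.221,.09)
crop(ps[1],'s2c.png',s['position'],25,16)"
```

```text
t: 4.42
position: [0.4694, 0.0467, 0.0846]
tcp_rot: [-1.571, -0.004, -0.004]
ft_force: [-0.2, -1.3, -1.5]
gripper_width: 0.0259
bronze [0.4678 0.0534] res px [-0.  0.] areas [(np.float64(180.2), 215.3)] single [[0.4678, 0.0534]]
t 4.52 at [0.4678 0.0466 0.0824] shift [ 0.0099 -0.0076  0.1744] turn [-0.   -0.01  0.04] f [-0.2  1.2 -0.7] w 0.0258
s2c.png origin 355 156 scale 16
```

View pics/s2c.png

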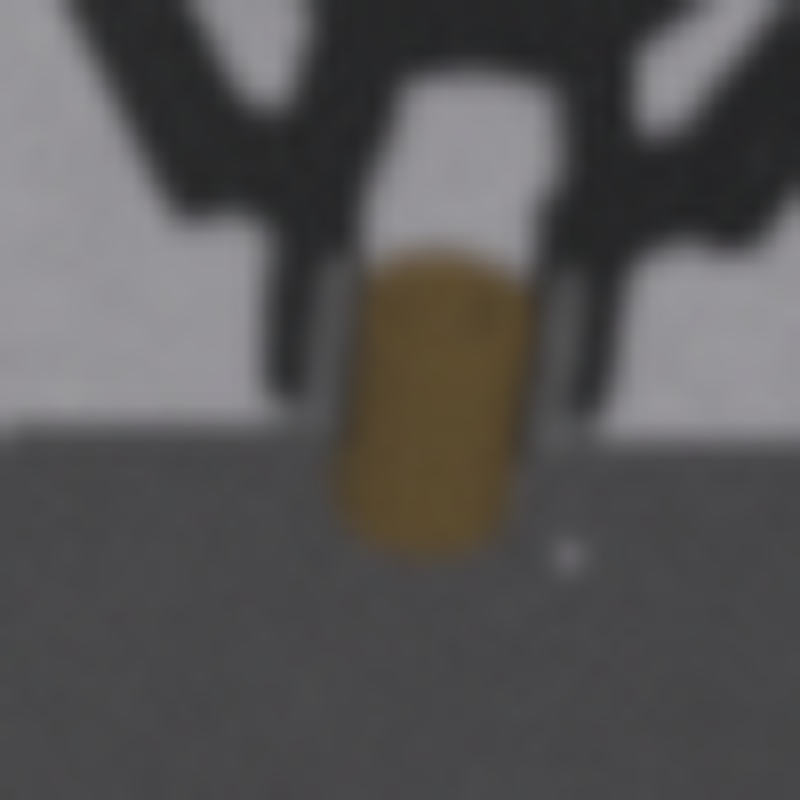

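```bash
python3 -m crank '[[0.010,0.008,0.173,0,0,0,0],[0.010,0.008,0.173,0,0,0,0],[0.010,0.008,0.173,0,0,0,0],[0.010,0.008,0.173,0,0,0,0],[0.010,0.008,0.173,0,0,0,0],[0.010,0.008,0.173,0,0,0,0],[0.010,0.008,0.173,0,0,0,0],[0.010,0.008,0.173,0,0,0,0]]'
python3 -c "
from h import *
to(.4777,.220,.075)
s=env.observe()
ps=[shot(n,n+'3.png') for n in('top','side')]
z=s['position'][2]-.013
fit(ps[1:],s['position'],z,z+.04,.014,'bronze')
fit(ps[:1],s['position'],z,z+.04,.014,'bronze')
to(.4777,.220,.075)
for i in(0,1):crop(ps[i],'s3_%d.png'%i,s['position'],25,12)
cv2.imwrite('pics/s3.png',np.hstack([cv2.resize(cv2.imread('pics/s3_%d.png'%i),(400,400)) for i in(0,1)]))"
```

```text
t: 5.18
position: [0.477, 0.2186, 0.0735]
tcp_rot: [-1.572, 0.002, 0.001]
ft_force: [0.2, 0.2, -1.5]
gripper_width: 0.0264
t 5.18 at [0.477  0.2186 0.0735] shift [ 0.0007 -0.0015  0.0014] turn [ 0.05 -0.03 -0.11] f [ 0.2  0.2 -1.5] w 0.0264
bronze [0.4762 0.2226] res px [-0. -0.] areas [(np.float64(233.2), 264.5)] single [[0.4762, 0.2226]]
bronze [0.4797 0.2424] res px [-0.  0.] areas [(np.float64(98.0), 102.4)] single [[0.4797, 0.2424]]
t 5.28 at [0.4775 0.2184 0.0739] shift [ 0.0002 -0.0011  0.0016] turn [ 0.03 -0.09 -0.06] f [-0.4 -0.4 -1.7] w 0.0259
s3_0.png origin 235 214 scale 12
s3_1.png origin 352 211 scale 12
```

View pics/s3.png

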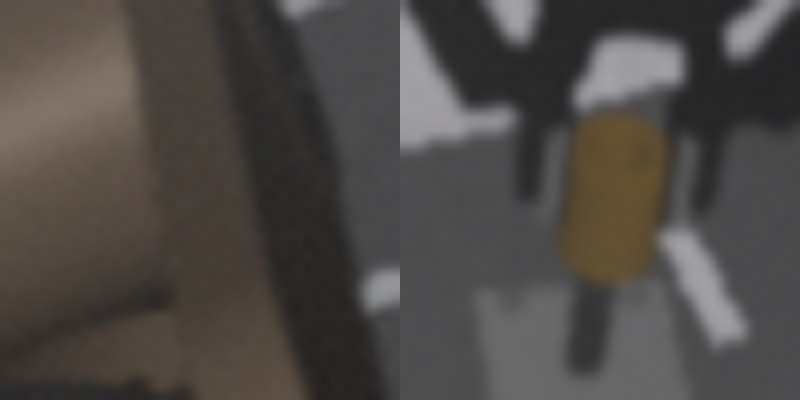

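```bash
python3 -m crank '[[0.0005,0,0.001,0,0,0,0],[0.0005,0.008,0.001,0,0,0,0],[0.0005,0.016,0.001,0,0,0,0],[0.0005,0.020,0.001,0,0,0,0],[0.0005,0.022,0.001,0,0,0,0]]'
python3 -c "
from h import *
to(.4777,.220,.0255)"
```

```text
t: 5.7
position: [0.4778, 0.2202, 0.0511]
tcp_rot: [-1.571, 0.002, 0.001]
ft_force: [0.3, -0.5, -0.7]
gripper_width: 0.0263
t 5.7 at [0.4778 0.2202 0.0511] shift [-0.      0.0256 -0.0002] turn [ 0.03 -0.02 -0.09] f [ 0.3 -0.5 -0.7] w 0.0263
```

```bash
python3 -m crank '[[0,0.012,0,0,0,0,0],[0,0.020,0,0,0,0,0],[0,0.024,0,0,0,0,0],[0,0.025,0,0,0,0,0],[0,0.025,0,0,0,0,0]]'
python3 -c "
from h import *
to(.4777,.220,.0255)"
```

```text
t: 6.12
position: [0.4781, 0.2206, 0.027]
tcp_rot: [-1.571, 0.001, 0.0]
ft_force: [0.5, 0.3, -1.3]
gripper_width: 0.0258
t 6.12 at [0.4781 0.2206 0.027 ] shift [-0.0004  0.0015 -0.0006] turn [ 0.02 -0.01 -0.04] f [ 0.5  0.3 -1.3] w 0.0258
```

Release (pads drop it the last mm), then rise.

```bash
python3 -m crank '[[0,0.001,0,0,0,0,0],[0,0.001,0,0,0,0,0.55],[0,0.001,0,0,0,0,0.55],[0,0.001,0,0,0,0,0.55],[0,-0.02,0,0,0,0,0.6],[0,-0.055,0,0,0,0,0.6],[0,-0.085,0,0,0,0,0.6],[0,-0.085,0,0,0,0,0.6]]'
python3 -c "
from h import *
to(.569,-.046,.10)
p=shot('side','s4.png'); fit([p],(.478,.221),.012,.052,.014,'bronze');crop(p,'s4c.png',[.478,.221,.03],25,12)"
```

```text
t: 6.78
position: [0.481, 0.2217, 0.1173]
tcp_rot: [-1.568, -0.005, -0.005]
ft_force: [2.1, 0.6, 0.8]
gripper_width: 0.0516
t 6.78 at [0.481  0.2217 0.1173] shift [ 0.088   0.0172 -0.2678] turn [-0.15 -0.01  0.37] f [2.1 0.6 0.8] w 0.0516
bronze [0.4775 0.2251] res px [ 0. -0.] areas [(np.float64(206.0), 246.1)] single [[0.4775, 0.2251]]
s4c.png origin 350 225 scale 12
```

View pics/s4c.png

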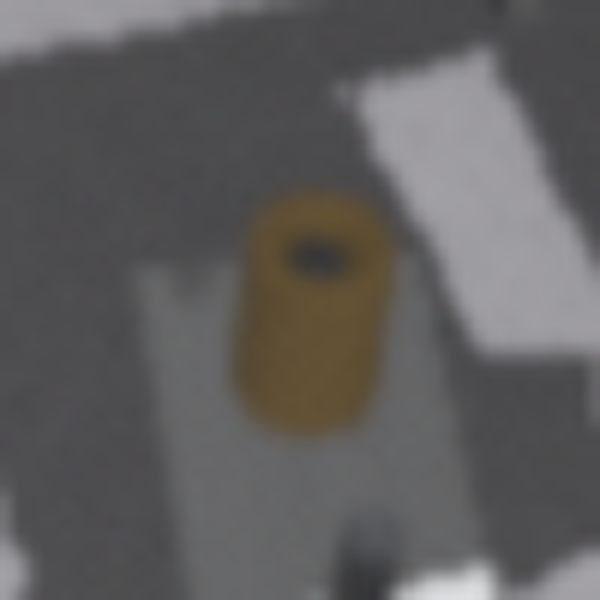

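```bash
python3 -m crank '[[0.0885,0.017,-0.267,0,0,0.3,0.6],[0.0885,0.017,-0.267,0,0,0.3,0.6],[0.0885,0.017,-0.267,0,0,0.3,0.6],[0.0885,0.017,-0.267,0,0,0.3,0.6],[0.0885,0.017,-0.267,0,0,0.3,0.6],[0.0885,0.017,-0.267,0,0,0.3,0.6],[0.0885,0.017,-0.267,0,0,0.3,0.6],[0.0885,0.017,-0.267,0,0,0.3,0.6],[0.0885,0.017,-0.267,0,0,0.3,0.6],[0.0885,0.017,-0.267,0,0,0.3,0.6]]'
python3 -c "
from h import *
to(.5694,-.0457,.012)"
```

```text
t: 7.67
position: [0.566, -0.0461, 0.0946]
tcp_rot: [-1.57, 0.006, 0.005]
ft_force: [-0.1, 0.2, -0.4]
gripper_width: 0.051
t 7.67 at [ 0.566  -0.0461  0.0946] shift [0.004  0.0825 0.0004] turn [-0.02 -0.05 -0.39] f [-0.1  0.2 -0.4] w 0.051
```

```bash
python3 -m crank '[[0.003,0,0,0,0,0,0.6],[0.003,0.03,0,0,0,0,0.6],[0.003,0.06,0,0,0,0,0.6],[0.003,0.08,0,0,0,0,0.6],[0.003,0.082,0,0,0,0,0.6],[0.003,0.082,0,0,0,0,0.6]]'
python3 -c "
from h import *
to(.5694,-.0457,.012)"
```

```text
t: 8.17
position: [0.5685, -0.0452, 0.0125]
tcp_rot: [-1.57, 0.005, 0.007]
ft_force: [0.3, -0.3, -0.0]
gripper_width: 0.0513
t 8.17 at [ 0.5685 -0.0452  0.0125] shift [ 0.0009  0.0005 -0.0005] turn [-0.02  0.08 -0.44] f [ 0.3 -0.3 -0. ] w 0.0513
```

```bash
python3 -m crank '[[0.001,0,-0.0005,0,0,-0.4,0],[0.001,0,-0.0005,0,0,-0.4,0],[0.001,0,-0.0005,0,0,-0.4,0],[0.001,0,-0.0005,0,0,-0.4,0],[0.001,0,-0.0005,0,0,-0.4,0]]' 40
python3 -c "
from h import *
to(.468,.283,.08)"
```

```text
t: 8.58
position: [0.5714, -0.0467, 0.0148]
tcp_rot: [-1.571, -0.003, -0.003]
ft_force: [0.0, 4.0, 10.4]
gripper_width: 0.026
t 8.58 at [ 0.5714 -0.0467  0.0148] shift [-0.1032 -0.0657  0.3297] turn [ 0.01 -0.01  0.24] f [ 0.   4.  10.4] w 0.026
```

```bash
python3 -m crank '[[0,-0.04,0,0,0,0,0],[-0.015,-0.08,0.03,0,0,0,0],[-0.1029,-0.085,0.330,0,0,0,0],[-0.1029,-0.085,0.330,0,0,0,0],[-0.1029,-0.085,0.330,0,0,0,0],[-0.1029,-0.085,0.330,0,0,0,0],[-0.1029,-0.085,0.330,0,0,0,0],[-0.1029,-0.085,0.330,0,0,0,0],[-0.1029,-0.085,0.330,0,0,0,0],[-0.1029,-0.085,0.330,0,0,0,0]]'
python3 -c "
from h import *
to(.4685,.2835,.076)"
```

```text
t: 9.42
position: [0.4664, 0.2864, 0.0993]
tcp_rot: [-1.57, -0.003, -0.002]
ft_force: [0.8, -0.3, -0.6]
gripper_width: 0.026
t 9.42 at [0.4664 0.2864 0.0993] shift [ 0.002   0.0233 -0.0029] turn [-0.07  0.05  0.19] f [ 0.8 -0.3 -0.6] w 0.026
```

```bash
python3 -m crank '[[0.001,0.01,-0.001,0,0,0,0],[0.001,0.022,-0.001,0,0,0,0],[0.001,0.023,-0.001,0,0,0,0],[0.001,0.023,-0.001,0,0,0,0]]'
python3 -c "
from h import *
to(.4685,.2835,.076)
p=shot('side','s5.png');s=env.observe()
z=s['position'][2]-.0148
fit([p],s['position'],z,z+.04,.014,'bronze')
crop(p,'s5c.png',[.468,.284,.05],25,12)"
```

```text
t: 9.75
position: [0.4681, 0.2818, 0.0751]
tcp_rot: [-1.571, -0.001, -0.001]
ft_force: [-0.0, 0.2, -2.0]
gripper_width: 0.026
t 9.75 at [0.4681 0.2818 0.0751] shift [ 0.0004 -0.0009  0.0017] turn [ 0.02 -0.01  0.06] f [-0.   0.2 -2. ] w 0.026
bronze [0.4676 0.2843] res px [0. 0.] areas [(np.float64(281.6), 289.9)] single [[0.4676, 0.2843]]
s5c.png origin 356 242 scale 12
```

View pics/s5c.png

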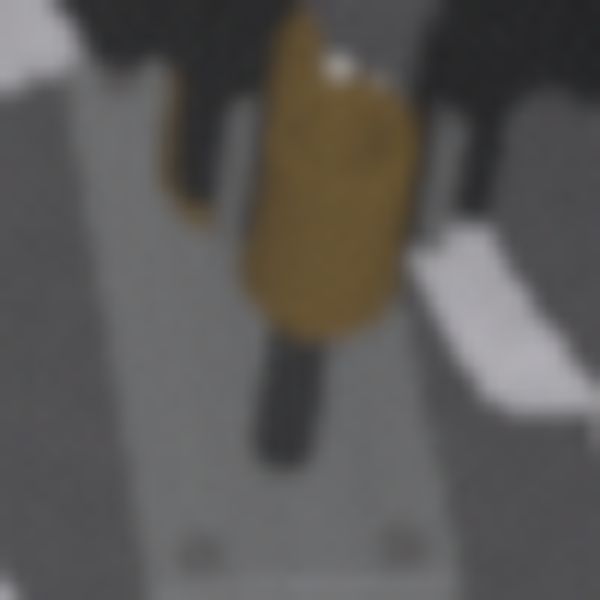

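```bash
python3 -m crank '[[0.001,0,0.0015,0,0,0,0],[0.001,0.008,0.0015,0,0,0,0],[0.001,0.016,0.0015,0,0,0,0],[0.001,0.020,0.0015,0,0,0,0],[0.001,0.022,0.0015,0,0,0,0]]'
python3 -c "
from h import *
to(.4685,.2835,.0275)"
```

```text
t: 10.22
position: [0.469, 0.2832, 0.052]
tcp_rot: [-1.571, -0.0, -0.001]
ft_force: [-1.1, 0.4, -0.2]
gripper_width: 0.0262
t 10.22 at [0.469  0.2832 0.052 ] shift [-0.0005  0.0245  0.0003] turn [ 0.04 -0.02  0.03] f [-1.1  0.4 -0.2] w 0.0262
```

```bash
python3 -m crank '[[0,0.012,0,0,0,0,0],[0,0.020,0,0,0,0,0],[0,0.024,0,0,0,0,0],[0,0.024,0,0,0,0,0],[0,0.0245,0,0,0,0,0.55],[0,0.0245,0,0,0,0,0.55],[0,0.0245,0,0,0,0,0.55]]'
python3 -c "
from h import *
to(.4685,.2835,.0275)"
```

```text
t: 10.8
position: [0.4698, 0.2838, 0.029]
tcp_rot: [-1.571, -0.002, -0.002]
ft_force: [0.4, 0.0, 0.9]
gripper_width: 0.0468
t 10.8 at [0.4698 0.2838 0.029 ] shift [-0.0013  0.0015 -0.0003] turn [-0.02 -0.01  0.13] f [0.4 0.  0.9] w 0.0468
```

```bash
python3 -m crank '[[0,-0.04,0,0,0,0,0.6],[0,-0.075,0,0,0,0,0.6],[0.188,-0.075,-0.2295,0,0,0,0.6],[0.188,-0.075,-0.2295,0,0,0,0.6],[0.188,-0.075,-0.2295,0,0,0,0.6],[0.188,-0.075,-0.2295,0,0,0,0.6],[0.188,-0.075,-0.2295,0,0,0,0.6],[0.188,-0.075,-0.2295,0,0,0,0.6],[0.188,-0.075,-0.2295,0,0,0,0.6],[0.188,-0.075,-0.2295,0,0,0,0.6]]'
python3 -c "
from h import *
p=shot('side','s6.png')
to(.6578,.054,.004)
crop(p,'s6c.png',[.53,.25,.03],30,12)"
```

```text
t: 11.63
position: [0.6619, 0.0489, 0.1048]
tcp_rot: [-1.572, -0.002, -0.007]
ft_force: [-1.1, -0.6, 0.3]
gripper_width: 0.0513
t 11.68 at [0.6603 0.0503 0.1044] shift [-0.003   0.1004  0.0037] turn [ 0.02 -0.22  0.25] f [ 0.9 -0.4  0.5] w 0.0511
s6c.png origin 321 228 scale 12
```

View pics/s6.png

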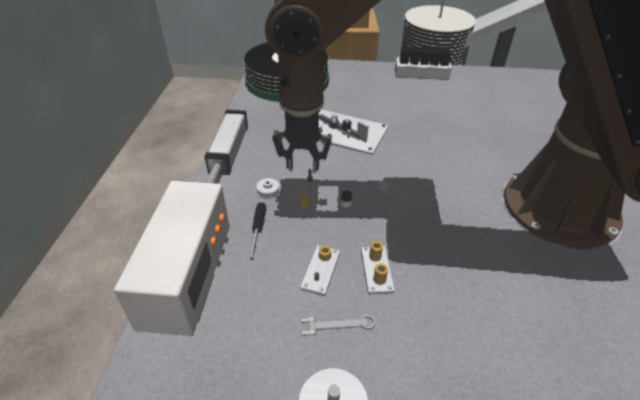

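```bash
python3 -m crank '[[-0.001,0.0,0.001,0,0,0.2,0.6],[-0.001,0.035,0.001,0,0,0.2,0.6],[-0.001,0.07,0.001,0,0,0.2,0.6],[-0.001,0.08,0.001,0,0,0.2,0.6],[-0.001,0.08,0.001,0,0,0.2,0.6]]'
python3 -c "
from h import *
to(.6578,.054,.005)"
```

```text
t: 12.1
position: [0.6535, 0.0563, 0.0214]
tcp_rot: [-1.571, 0.005, 0.007]
ft_force: [-0.4, 0.7, 0.7]
gripper_width: 0.0513
t 12.1 at [0.6535 0.0563 0.0214] shift [ 0.0044  0.0164 -0.0023] turn [ 0.01  0.06 -0.43] f [-0.4  0.7  0.7] w 0.0513
```

```bash
python3 -m crank '[[0.004,0.008,-0.002,0,0,-0.3,0.6],[0.004,0.016,-0.002,0,0,-0.3,0.6],[0.004,0.016,-0.002,0,0,-0.3,0.6],[0.004,0.016,-0.002,0,0,-0.3,0.6]]'
python3 -c "
from h import *
to(.6578,.054,.005)"
```

```text
t: 12.43
position: [0.6607, 0.0532, 0.0085]
tcp_rot: [-1.571, -0.003, -0.003]
ft_force: [-0.2, 0.7, -0.1]
gripper_width: 0.0513
t 12.43 at [0.6607 0.0532 0.0085] shift [-0.0029  0.0035  0.0008] turn [-0.   -0.01  0.23] f [-0.2  0.7 -0.1] w 0.0513
```

```bash
python3 -m crank '[[-0.002,0.003,0.0005,0,0,0,0.6],[-0.002,0.003,0.0005,0,0,0,0.6],[-0.002,0.003,0.0005,0,0,0,0],[-0.002,0.003,0.0005,0,0,0,0],[-0.002,0.003,0.0005,0,0,0,0],[-0.002,0.003,0.0005,0,0,0,0]]' 40
python3 -c "
from h import *
to(.603,.296,.07)"
```

```text
t: 12.93
position: [0.6586, 0.0536, 0.0054]
tcp_rot: [-1.571, -0.003, -0.003]
ft_force: [-2.2, 0.4, 6.0]
gripper_width: 0.0259
t 12.93 at [0.6586 0.0536 0.0054] shift [-0.0554 -0.0649  0.2424] turn [ 0.   -0.01  0.22] f [-2.2  0.4  6. ] w 0.0259
```

```bash
python3 -m crank '[[0,-0.04,0,0,0,0,0],[0,-0.075,0.01,0,0,0,0],[-0.0556,-0.075,0.2427,0,0,0,0],[-0.0556,-0.075,0.2427,0,0,0,0],[-0.0556,-0.075,0.2427,0,0,0,0],[-0.0556,-0.075,0.2427,0,0,0,0],[-0.0556,-0.075,0.2427,0,0,0,0],[-0.0556,-0.075,0.2427,0,0,0,0],[-0.0556,-0.075,0.2427,0,0,0,0]]'
python3 -c "
from h import *
to(.603,.2963,.05)"
```

```text
t: 13.68
position: [0.6011, 0.302, 0.0799]
tcp_rot: [-1.569, -0.006, -0.0]
ft_force: [-0.8, -0.8, -0.5]
gripper_width: 0.0258
t 13.68 at [0.6011 0.302  0.0799] shift [ 0.0018  0.0299 -0.0058] turn [-0.08  0.21  0.23] f [-0.8 -0.8 -0.5] w 0.0258
```

```bash
python3 -m crank '[[0.001,0.01,-0.002,0,0,0,0],[0.001,0.025,-0.002,0,0,0,0],[0.001,0.030,-0.002,0,0,0,0],[0.001,0.030,-0.002,0,0,0,0],[0.001,0.030,-0.002,0,0,0,0]]'
python3 -c "
from h import *
p=shot('side','s7.png');to(.603,.2963,.05);s=env.observe()
z=s['position'][2]-.0054
fit([p],s['position'],z,z+.024,.014,'bronze')
crop(p,'s7c.png',[.603,.296,.04],25,12)"
```

```text
t: 14.1
position: [0.6038, 0.2932, 0.0492]
tcp_rot: [-1.571, -0.001, -0.003]
ft_force: [0.1, 0.0, 0.2]
gripper_width: 0.0259
t 14.15 at [0.6042 0.2935 0.0498] shift [-0.0012 -0.0002  0.0028] turn [ 0.01 -0.07  0.19] f [ 0.  -0.6 -0.7] w 0.0258
bronze [0.6019 0.2926] res px [-0. -0.] areas [(np.float64(214.5), 208.3)] single [[0.6019, 0.2926]]
s7c.png origin 291 244 scale 12
```

View pics/s7c.png

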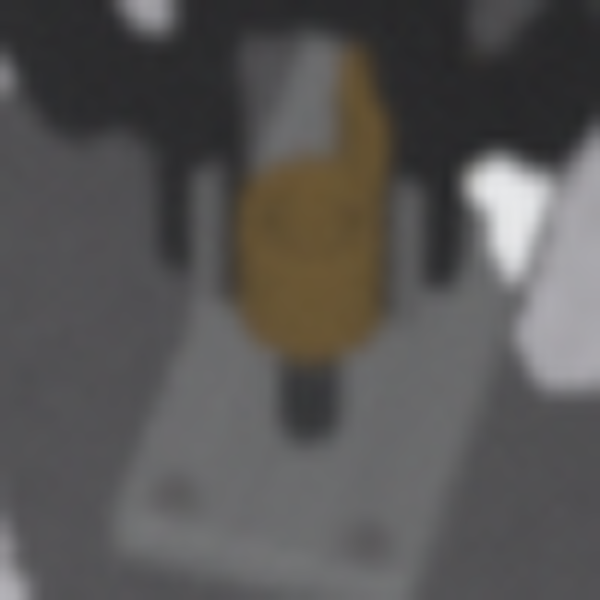

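```bash
python3 -m crank '[[-0.0008,0,0.0025,0,0,0,0],[-0.0008,0,0.0025,0,0,0,0],[-0.0008,0.008,0.0025,0,0,0,0],[-0.0008,0.016,0.0025,0,0,0,0],[-0.0008,0.020,0.0025,0,0,0,0],[-0.0008,0.020,0.0025,0,0,0,0]]'
python3 -c "
from h import *
to(.603,.2963,.0185)"
```

```text
t: 14.65
position: [0.6021, 0.2964, 0.0281]
tcp_rot: [-1.572, -0.001, -0.001]
ft_force: [-0.1, 0.4, 0.0]
gripper_width: 0.026
t 14.65 at [0.6021 0.2964 0.0281] shift [ 0.0009  0.0096 -0.0001] turn [ 0.05 -0.01  0.08] f [-0.1  0.4  0. ] w 0.026
```

```bash
python3 -m crank '[[0,0.006,0,0,0,0,0],[0,0.0095,0,0,0,0,0],[0,0.0095,0,0,0,0,0],[0,0.0095,0,0,0,0,0],[0,0.0095,0,0,0,0,0.55],[0,0.0095,0,0,0,0,0.55],[0,0.0095,0,0,0,0,0.55],[0,-0.03,0,0,0,0,0.55],[0,-0.07,0,0,0,0,0.55],[0,-0.10,0,0,0,0,0.3]]'
python3 -c "
from h import *
ps=[shot(n,n+'8.png') for n in('top','side')];to(.603,.2963,.0185)
crop(ps[1],'s8c.png',[.54,.26,.03],40,10)
q=ps[0]
for i in range(1):
  for l in('paddle','pivot','drive'):
    for p in ps: print(l,[(round(d['p'],2),np.round(d['centre'],4).tolist()) for d in finder.landmark_of(p,l)][:2])
"
```

```text
t: 15.48
position: [0.603, 0.297, 0.1322]
tcp_rot: [-1.57, -0.003, -0.004]
ft_force: [1.4, 0.5, 0.1]
gripper_width: 0.0364
t 15.58 at [0.6056 0.2982 0.1356] shift [-0.004   0.1171 -0.0023] turn [-0.2  -0.    0.65] f [ 1.5 -0.4  0.7] w 0.0258
s8c.png origin 306 221 scale 10
paddle [(0.91, [0.5215, -0.2313, 0.0425]), (0.28, [0.4752, 0.2244, 0.0134])]
paddle [(0.68, [0.5164, -0.2315, 0.0406])]
pivot [(0.91, [0.6056, -0.2928, 0.0087])]
pivot [(0.91, [0.6041, -0.3003, 0.0072])]
drive [(0.94, [0.5789, -0.2919, -0.004])]
drive [(0.35, [0.5497, 0.398, -0.0001])]
```

View pics/s8c.png

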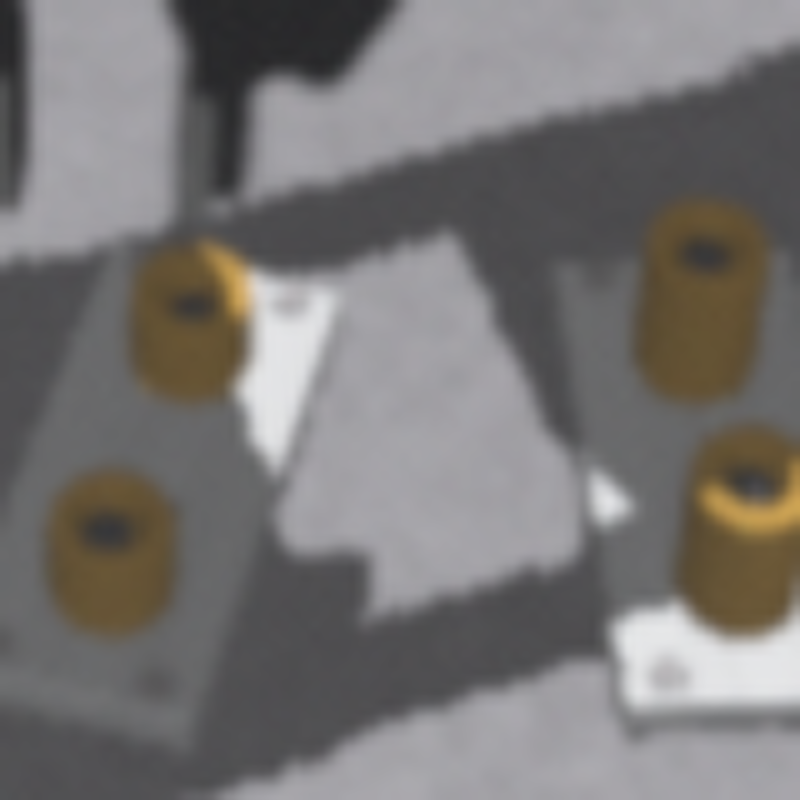

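```bash
cat >> h.py <<'E'
PIV=np.array([.6055,-.2963]); B0=np.radians(143.3)
def pad(th,off):
    b=B0+th; P=PIV+.11*np.array([np.cos(b),np.sin(b)]); n=np.array([np.sin(b),-np.cos(b)])
    return P+off*n, b-np.pi
E
python3 -c "
from h import *
q,y=pad(0,.05);to(*q,.12,y)"
```

```text
t 15.88 at [0.6019 0.2965 0.1284] shift [-0.0546  0.0087 -0.487 ] turn [2.000e-02 3.669e+01 1.000e-01] f [-0.7 -0.4  0.8] w 0.0259
```

```bash
python3 -m crank '[[-0.055,0.009,-0.487,0,36.7,0,0],[-0.055,0.009,-0.487,0,36.7,0,0],[-0.055,0.009,-0.487,0,36.7,0,0],[-0.055,0.009,-0.487,0,36.7,0,0],[-0.055,0.009,-0.487,0,36.7,0,0],[-0.055,0.009,-0.487,0,36.7,0,0],[-0.055,0.009,-0.487,0,36.7,0,0],[-0.055,0.009,-0.487,0,36.7,0,0],[-0.055,0.009,-0.487,0,36.7,0,0],[-0.055,0.009,-0.487,0,36.7,0,0]]'
python3 -m crank '[[0,0,-0.001,0,0,0,0]]'
python3 -c "
from h import *
q,y=pad(0,.05);to(*q,.12,y)"
```

```text
t: 16.72
position: [0.5548, -0.1189, 0.121]
tcp_rot: [-1.511, 0.5, -0.503]
ft_force: [1.2, 0.2, 0.6]
gripper_width: -0.0001
t: 16.8
position: [0.5541, -0.124, 0.1209]
tcp_rot: [-1.511, 0.503, -0.507]
ft_force: [-0.5, -0.1, 0.9]
gripper_width: 0.0
t 16.8 at [ 0.5541 -0.124   0.1209] shift [ 0.0344  0.001  -0.0573] turn [-0.04 -0.24  0.14] f [-0.5 -0.1  0.9] w 0.0
```

```bash
python3 -m crank '[[0.034,0,-0.057,0,0,0,0],[0.034,0,-0.057,0,0,0,0],[0.034,0.03,-0.057,0,0,0,0],[0.034,0.06,-0.057,0,0,0,0],[0.034,0.08,-0.057,0,0,0,0],[0.034,0.08,-0.057,0,0,0,0],[0.034,0.08,-0.057,0,0,0,0]]'
python3 -c "
from h import *
q,y=pad(0,.05);to(*q,.04,y)
for n in('top','side'):
  p=shot(n,n+'9.png');crop(p,n+'9c.png',[.55,-.24,.04],32,12)
im=[cv2.resize(cv2.imread('pics/%s9c.png'%n),(400,400)) for n in('top','side')]
cv2.imwrite('pics/9.png',np.hstack(im))
for th in(0,.15,.3,.45,.58):
  q,y=pad(th,.015);to(*q,.04,y)"
```

```text
t: 17.38
position: [0.5476, -0.1835, 0.0406]
tcp_rot: [-1.511, 0.502, -0.501]
ft_force: [0.2, 0.5, -0.4]
gripper_width: -0.0001
t 17.38 at [ 0.5476 -0.1835  0.0406] shift [ 0.0038  0.0006 -0.0059] turn [-0.07 -0.01 -0.03] f [ 0.2  0.5 -0.4] w -0.0001
top9c.png origin 387 178 scale 12
side9c.png origin 319 97 scale 12
t 17.48 at [ 0.5492 -0.184   0.0426] shift [ 0.0022  0.0025 -0.0415] turn [-0.13  0.    0.19] f [ 0.9  0.  -0.7] w -0.0002
t 17.48 at [ 0.5492 -0.184   0.0426] shift [ 0.0012  0.0025 -0.0581] turn [-0.11 -8.59  0.2 ] f [ 0.9  0.  -0.7] w -0.0002
t 17.48 at [ 0.5492 -0.184   0.0426] shift [ 0.0027  0.0025 -0.0746] turn [ -0.1  -17.19   0.21] f [ 0.9  0.  -0.7] w -0.0002
t 17.48 at [ 0.5492 -0.184   0.0426] shift [ 0.0067  0.0024 -0.0908] turn [ -0.08 -25.78   0.22] f [ 0.9  0.  -0.7] w -0.0002
t 17.48 at [ 0.5492 -0.184   0.0426] shift [ 0.012   0.0024 -0.1042] turn [ -0.07 -33.23   0.22] f [ 0.9  0.  -0.7] w -0.0002
```

View pics/9.png

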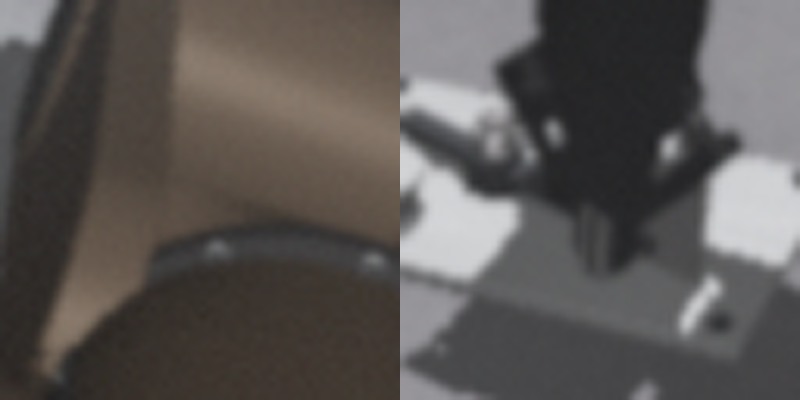

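```bash
python3 -m crank '[[0.002,0.002,-0.015,0,0,0,0],[0.002,0.002,-0.030,0,0,0,0],[0.002,0.002,-0.040,0,0,0,0],[0.002,0.002,-0.046,0,-3,0,0],[0.001,0.002,-0.052,0,-6,0,0],[0.001,0.002,-0.058,0,-8.6,0,0],[0.001,0.002,-0.058,0,-8.6,0,0]]'
python3 -c "
from h import *
for th in(.15,.3,.45,.58,.62):
  q,y=pad(th,.015);to(*q,.04,y)"
```

```text
t: 18.07
position: [0.5154, -0.2319, 0.041]
tcp_rot: [-1.536, 0.379, -0.388]
ft_force: [1.6, 3.1, 2.0]
gripper_width: -0.0
t 18.07 at [ 0.5154 -0.2319  0.041 ] shift [-0.0002  0.001   0.0007] turn [-0.1   0.09  0.31] f [1.6 3.1 2. ] w -0.0
t 18.07 at [ 0.5154 -0.2319  0.041 ] shift [-0.0012  0.001  -0.0159] turn [-0.08 -8.51  0.31] f [1.6 3.1 2. ] w -0.0
t 18.07 at [ 0.5154 -0.2319  0.041 ] shift [ 0.0003  0.001  -0.0325] turn [ -0.06 -17.1    0.32] f [1.6 3.1 2. ] w -0.0
t 18.07 at [ 0.5154 -0.2319  0.041 ] shift [ 0.0035  0.001  -0.0466] turn [ -0.03 -24.55   0.32] f [1.6 3.1 2. ] w -0.0
t 18.07 at [ 0.5154 -0.2319  0.041 ] shift [ 0.0049  0.001  -0.0508] turn [ -0.03 -26.84   0.32] f [1.6 3.1 2. ] w -0.0
```

```bash
python3 -m crank '[[-0.0005,0,-0.006,0,-3,0,0],[-0.001,0,-0.011,0,-6,0,0],[-0.001,0,-0.016,0,-8.5,0,0],[-0.001,0,-0.022,0,-11.5,0,0],[-0.0005,0,-0.027,0,-14,0,0],[0,0,-0.033,0,-17,0,0],[0.001,0,-0.038,0,-20,0,0],[0.002,0,-0.044,0,-23,0,0],[0.0035,0,-0.048,0,-24.5,0,0],[0.0035,0,-0.048,0,-24.5,0,0]]'
python3 -c "
from h import *
for th in(.58,.62):
  q,y=pad(th,.015);to(*q,.04,y)
ps=[shot(n,n+'10.png') for n in('top','side')]
crop(ps[1],'10c.png',[.52,-.28,.04],35,12)
for p in ps:
  for l in('paddle','pivot'): print([(round(d['p'],2),np.round(d['centre'],4).tolist()) for d in finder.landmark_of(p,l)][:2])
"
```

```text
t: 18.9
position: [0.4961, -0.2753, 0.0406]
tcp_rot: [-1.57, 0.046, -0.054]
ft_force: [3.9, 6.1, 3.5]
gripper_width: -0.0001
t 18.9 at [ 0.4961 -0.2753  0.0406] shift [0.0005 0.0006 0.0006] turn [ 0.01 -0.17  0.27] f [3.9 6.1 3.5] w -0.0001
t 18.9 at [ 0.4961 -0.2753  0.0406] shift [-0.      0.0006 -0.0038] turn [ 0.01 -2.46  0.27] f [3.9 6.1 3.5] w -0.0001
10c.png origin 326 87 scale 12
[(0.39, [0.4756, 0.251, -0.0024])]
[(0.87, [0.6079, -0.2936, 0.0085])]
[(0.78, [0.4958, -0.2885, 0.038])]
[(0.77, [0.6078, -0.3009, 0.0097]), (0.71, [0.6017, 0.2949, 0.0131])]
```

View pics/10c.png

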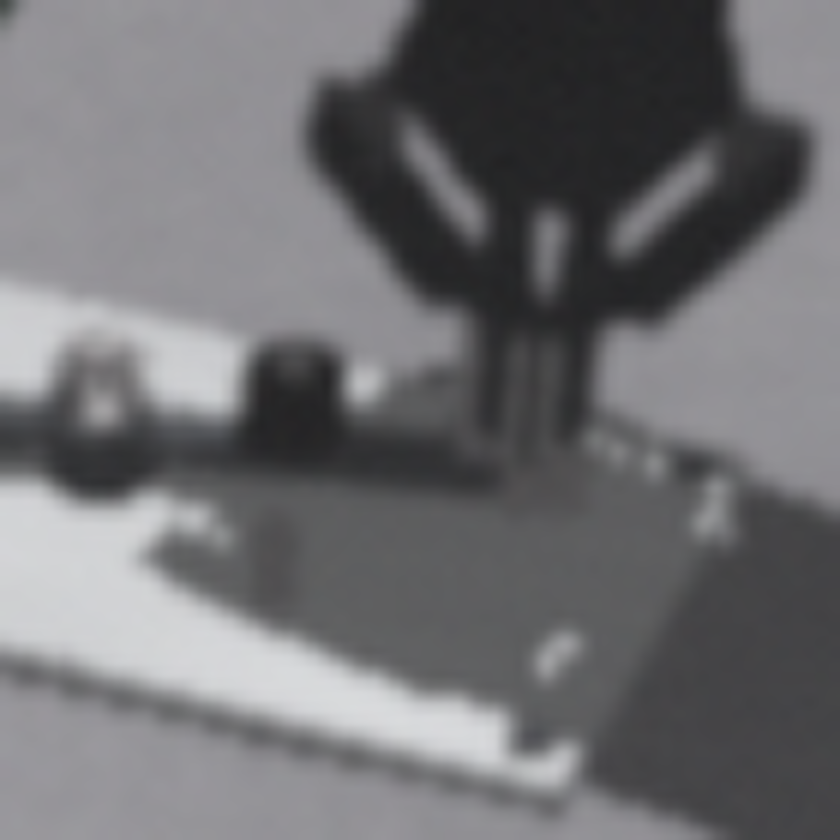

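View pics/side10.png

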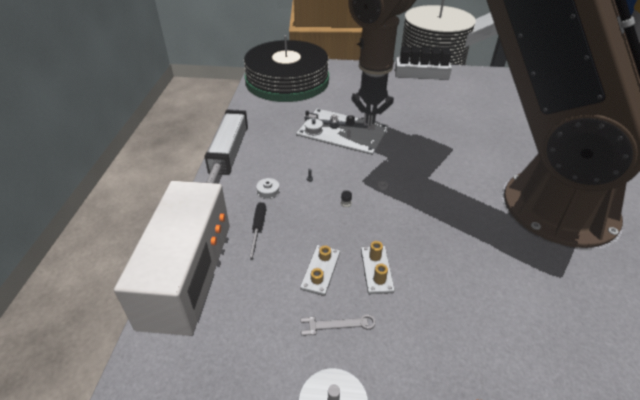

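```bash
python3 -m crank '[[0,0,-0.001,0,0,0,0],[0,0,-0.001,0,0,0,0],[0,0,-0.001,0,0,0,0],[0,0,-0.001,0,0,0,0],[0,0,-0.001,0,0,0,0],[0,0,-0.001,0,0,0,0]]'
python3 -c "
from h import *
q,y=pad(.58,.015);to(*q,.04,y)
p=shot('side','s11.png')
for n in('short_bush','long_bush_a','paddle','bolt','grease','bearing','pulley','screwdriver','wrench'): print(n,[(round(d['p'],2),np.round(d['centre'],3).tolist()) for d in finder.landmark_of(p,n)][:3])
q,y=pad(.58,.015);to(*q,.04,y)"
```

```text
t: 19.7
position: [0.496, -0.2755, 0.0406]
tcp_rot: [-1.57, 0.047, -0.055]
ft_force: [2.4, 6.3, 3.9]
gripper_width: 0.0002
t 19.7 at [ 0.496  -0.2755  0.0406] shift [0.0005 0.0006 0.0009] turn [-0.01 -0.26  0.26] f [2.4 6.3 3.9] w 0.0002
short_bush [(0.7, [0.6, 0.295, 0.014])]
long_bush_a [(0.74, [0.476, 0.221, 0.006]), (0.57, [0.467, 0.29, 0.008]), (0.46, [0.576, -0.29, -0.0])]
paddle [(0.59, [0.494, -0.288, 0.041])]
bolt [(0.61, [0.656, -0.048, 0.003]), (0.34, [0.761, 0.167, 0.004]), (0.18, [0.758, 0.013, 0.002])]
grease [(0.74, [0.556, 0.046, -0.006]), (0.27, [0.465, 0.286, 0.007])]
bearing [(0.46, [0.458, -0.033, -0.002]), (0.4, [0.476, 0.254, 0.001])]
pulley [(0.88, [0.758, 0.014, 0.003]), (0.4, [0.468, 0.29, 0.011])]
screwdriver [(0.69, [0.76, 0.164, 0.001])]
wrench [(0.76, [0.548, 0.395, 0.001]), (0.62, [0.47, 0.288, 0.014])]
t 20.2 at [ 0.496  -0.2755  0.0406] shift [0.0005 0.0006 0.0009] turn [-0.   -0.25  0.26] f [2.4 6.4 3.4] w 0.0
```

```bash
python3 -c "
from h import *
print(ticket.sign_off())"
```

```text
the job is handed in; nothing more can be done
None
```

I slid both long sleeves onto the long pins and the short sleeve onto the bare short pin, and let each one go. I then pushed the tensioner back with the shut fingers and handed the job in at about 20 s with the arm still holding it there.

- **Sleeves:** In the last pictures all three look upright and fully down. They met no noticeable force going onto the pins. The networks place them within about 4–6 mm of the pins, about as fine as they can measure. One side-view fit of the first long sleeve, taken in shadow, read about 4 mm off in y, but the picture shows it on its pin.
- **Tensioner:** Two camera readings of the paddle put it at about 0.57–0.59 rad, against the 0.45 needed. The horizontal push was steady at about 6.7 N, which fits that angle. The top camera was blocked by the arm, so this rests on the side view, the fingers' position and the force.
- **Bystanders:** The networks find all six within about 5 mm of where they started.

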